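# Clear the gateway and hang the lift-off guard gate

## Robot

A 7-joint arm with a two-finger parallel gripper is mounted at the origin on a cart in front of the work surface, level with it; the furniture and walls round the work are solid. World frame = base frame: x ahead of the robot, y to its left, z up, the work surface at z = 0. Lengths are in m, angles in rad, forces in N, time in s.
With the tool pointing down it reaches from about 0.425 to 0.925 m from the base axis. Payload 6.8 kg.
Tool frame: the origin (TCP) lies between the finger pads; the fingertips stand 14 mm ahead of it and the grasp point (between the pads) lies 5 mm behind it; z points along the fingers, y is the line along which they close (so a half turn about z gives the same grasp; the last joint's range is limited). The gripper opens to 85 mm and grips with 20 to 120 N. Pads are 22 mm wide; open, the fingers measure 114 mm over their backs; the gripper's body (76 mm by 85 mm) begins 54 mm behind the grasp point. The pads swing forward as they close: fully open they stand 13 mm farther back than shut.
Start: joints at [1.109, 0.477, 0.022, 1.555, -0.011, 1.109, -0.083], TCP at [0.234, -0.633, 0.245] pointing down, gripper open.
Joint ranges: [-2.96, 2.96], [-0.34, 2.1], [-1.41, 1.46], [0.24, 2.44], [-1.37, 4.51], [0.17, 1.92], [-2.96, 2.96]. Speed limits (rad/s): [2.39, 2.39, 3.14, 3.14, 3.14, 3.14, 3.14].

## Interface

Orientations are given as a rotation vector (axis times angle).
In Python, from bench import r, eyes, ticket gives the robot as it stands. The module is installed in compiled form; this text tells all that it offers.
- The arm moves only by the tool arm_command, never from a script. Its argument "plan" is text: rows parted by semicolons, each of 4 numbers parted by spaces: the shift along the tool's x, y, z in m, then the turn about the tool's z in degrees. In form: tx ty tz yaw; .... A call has 1 to 20 rows; each row shifts and turns the commanded pose from where the row before left it, along the tool's axes as they then stand; what a row does not reach is not made up. A row lasts 1/8 s, in which the tool goes at most 62.5 mm and 10.7 degrees, less where a joint would pass 70% of its speed; a pose out of reach is approached as far as the arm can. A call is refused whole if a number of a shift passes 0.0625 or a number of a turn 10.7, either way. A call with a gripper value outside its range is refused whole. "hand" is the closure, from -1 (fully open) to 1 (shut), set as the call begins (left out, the last holds). The fingers move at their own pace and stop on an object; "grip_force" is the grip in N (left out, the last holds). Time passes only in rows, so rows that do not move let the fingers close. It gives the time, the measured TCP pose, the force, the opening and the grip force at its end, in the units of the state.
- r.get_obs(): the state, without advancing time (a new reading comes with each control period).
- eyes.grab_frame(name): name is "side" or "top" or "wrist"; returns (picture, depth): 384x512x3 uint8, red, green, blue; 384x512 float32, m along the optical axis (not along the pixel's ray), 0 where there is no reading.
- eyes.calibration(name): a dict with "fov_y" (degrees; the focal length in pixels is half the picture's height over the tangent of half this angle, whatever the lens; pixels are square), "cx", "cy" (the principal point, pixels), "origin" and "attitude" of the camera in the world; the wrist camera has in their place "tool_from_camera" (4x4, takes a point from camera to tool coordinates, whose origin is the TCP and whose axes are the flange's). Camera axes: x right, y up, looking along -z (the intrinsics and any distortion apply to the point x, -y, -z); pixel columns grow to the right and rows downward; lengths in m; the calibration is good to about 2 mm. A picture is of the moment at which its call begins: read the wrist's pose just before it. calibration takes no time and is no camera call.
- ticket.hand_in(): hands the job in; it is judged then, once.
The state is a dict: "clock": time; "joints": joint angles; "qvel": joint speeds; "tau": joint torques, N m; "tcp_pos": TCP position; "orientation": TCP orientation; "contact_force": force on the tool from outside, world axes, zero at the start; "moment": the same for the moment, N m; "grip_width": finger opening in m; "gripper_force": force on a finger pad.
Only numpy, scipy, OpenCV 4.12 (cv2) and the standard library are available. Lean on these libraries where they do the work, as an engineer would, in place of code of your own. Each camera call takes 0.05 s, during which the arm holds its last target. There are 200 camera calls.

## Task

A timber offcut lies in the gateway of the bench guard: first lift it out and lay it flat in the plywood tray. Then take the gate leaf out of its sloping rack, set it upright in the gateway with both knuckles fully down on the two pintle pins, and leave it shut in line with the two posts. Drop neither the offcut nor the leaf, and leave the other things on the bench where they lie.

Things in the scene. Friction and masses are not known exactly. Their poses are not given: they have to be found in the camera images.
- gateway: Two grey posts, black caps, 154 mm tall, fixed to the bench. Origin: on the bench under the middle of the hung leaf; y along the gateway to the hinge post (robot's left), x through it, away from the robot. Hinge post y 108 to 128 mm, latch post y -112 to -92, both x -13 to 13; foot plates 56 mm (x), 7 mm thick, reach outward to y 152 and -136. Hung, the leaf's lower edge is 10 mm above the bench.
- pin_low (a point): Foot of the lower pin: top centre of a bracket disc 22 mm across on the hinge post, y 91, 25 mm above the bench; the lower knuckle rests here. The pin stands up from it, 9 mm thick, 21 mm tall, the last 6 mm conical. As the upper bracket is in the way above, bring the leaf in sideways from the robot's side (+x), its lower edge 34 to 45 mm above the bench, then lower it.
- pin_high (a point): Foot of the upper pin, like the lower one and straight above it: y 91, 105 mm above the bench; pin also 9 mm thick and 21 mm tall. The upper knuckle rests here.
- latch_side (a point): Point under the leaf's free edge when it hangs shut: gateway y -75 mm, 10 mm above the bench. Behind the leaf the latch post has an upright stop plate (gateway x 13 to 19 mm, y -112 to -66, z 30 to 140).
- leaf: Gate leaf: aluminium frame, grey pane; 150 mm wide (y), 130 tall (z), 10 thick (x; pane 5), top rail 26 mm high, 0.35 kg. Origin: centre of the lower edge, mid thickness. Two upright steel knuckles on its +y edge. Stands in the rack, its top leaning about 25 degrees to the robot's right, knuckles towards the robot; hung shut, its axes are those of the gateway. Its hinge is free and has no spring.
- knuckle_low (a point): Centre of the underside of the lower knuckle, on the leaf at y 91, z 15 mm. Each knuckle is a tube 22 mm outside, 15 mm bore (3 mm play round the pin), 22 mm tall.
- knuckle_high (a point): Centre of the underside of the upper knuckle, a like tube, on the leaf at y 91, z 95 mm.
- free_edge (a point): Lower corner of the leaf at its free edge, on the leaf at y -75, z 0.
- rack: Dark steel rack fixed to the bench, base 100 x 110 x 8 mm, with one 13 mm slot sloping 25 degrees from vertical, its top to the rack's -x (robot's right). Origin: on the underside, 5 mm to -x of its centre; y along the slot, roughly towards the robot. The slot's walls, 100 mm wide, reach 76 mm up the leaf's -x face and 42 mm up its +x face; the leaf is drawn out along the slope.
- block: Timber offcut 56 (its x) x 112 (its y) x 34 mm (z), 0.18 kg, lying flat on the bench in the gateway. Origin: centre of the underside.
- tray: Plywood tray fixed to the bench, 120 (x) x 160 (y) x 18 mm, walls 5 mm, inside 110 x 150 mm. Origin: centre of the underside.
- tray_in (a point): Centre of the tray's inner floor, axes as the tray.
- flap_edge (a point): Obstacle: middle of the free edge of the front flap of the tall open carton that stands fixed at the back of the bench. The edge runs 127 mm to the left and to the right of this point, about 300 mm above the bench, and slopes back and down from here to the carton's front wall (80 mm farther back, 200 mm tall). Keep the arm, the gripper and the leaf clear of it.
- pliers: Blue-handled pliers, 182 mm, bystander lying on the bench. Origin: centre of the underside.
- screwdriver: Screwdriver with a green handle, 167 mm, bystander. Origin: centre of the underside.
- spanner: Combination spanner, 175 mm, bystander. Origin: centre of the underside.
- jar: White tub with a red lid, 71 mm across, 76 mm tall, bystander. Origin: centre of the underside.
- carton_small: Small printed box 46 x 85 x 40 mm, bystander. Origin: centre of the underside.
- duct_roll: Black roll of tape 62 x 59 x 19 mm, bystander. Origin: centre of the underside.

How it is judged:
On the way, in this order (a step that is already met when the one before it is completed fails the run):
1. the offcut lies flat in the tray, let go (x of block in the frame of tray_in between -0.055 and 0.055 m and y of block in the frame of tray_in between -0.075 and 0.075 m and z of block in the frame of tray_in between -0.006 and 0.008 m and angle between block's own z axis and vertical below 0.15 rad and linear speed of block below 0.03 m/s and contact force between the fingers and block below 0.1 N), for 0.2 s.
2. the leaf hangs shut, both knuckles down on the pins, let go (distance between knuckle_low and pin_low below 0.007 m and distance between knuckle_high and pin_high below 0.007 m and horizontal distance between free_edge and latch_side below 0.03 m and linear speed of leaf below 0.03 m/s and angular speed of leaf below 0.15 rad/s and contact force between the fingers and leaf below 0.1 N), for 0.2 s.
At the end, for the whole second after the job is handed in: Offcut flat on the tray floor, its middle within 55 x 75 mm of the tray's middle. Underside of each knuckle within 7 mm of the foot of its pin, the leaf's free lower corner within 30 mm (horizontally) of the latch side. Both let go and at rest (all of step 1 and all of step 2); the robot touches nothing.
It fails at once if a bystander is moved by more than 30 mm (distance of any of pliers, screwdriver, spanner, jar, carton_small, duct_roll from where it was at the start of the episode above 0.03 m).
It fails at once if the offcut is dropped (falls freely faster than 0.6 m/s) (linear speed of block above 0.6 m/s and contact force between the fingers and block below 0.1 N).
It fails at once if the leaf is dropped (falls freely faster than 0.6 m/s) (linear speed of leaf above 0.6 m/s and contact force between the fingers and leaf below 0.1 N).
It also fails if it takes over 64 s, if anything falls off the work surface, if the arm or the gripper's body presses on something with over 40 N, if the wrist force passes 120 N, or if a joint passes its speed limit or range.

## Working session

There is one attempt and no reset: what is moved stays moved. The work goes in short steps, Python scripts to look and compute and a tool call to move; the robot and the scene stay as the last step left them, time stands still between calls to the robot, and variables do not carry over. Pictures are saved under pics/ and viewed, at most 10 in all, crops included, and the job is handed in when it is done.

Besides the shell and the picture viewer there is one more tool, called after "Call:" as name(argument=value, ...), one argument or row to a line, values as JSON. arm_command: Moves the arm, as the interface text tells. Its arguments: {"type":"object","properties":{"plan":{"type":"string"},"hand":{"type":"number"},"grip_force":{"type":"number"}},"required":["plan"]}

```bash
mkdir -p pics; cat > h.py <<'E'
import numpy as np, cv2
from scipy.spatial.transform import Rotation as R
from bench import r, eyes, ticket
np.set_printoptions(precision=4,suppress=True)
def grab(n,save=None):
    o=r.get_obs(); p,d=eyes.grab_frame(n)
    if save: cv2.imwrite('pics/'+save,cv2.cvtColor(p,cv2.COLOR_RGB2BGR))
    np.savez('pics/'+n+'.npz',p=p,d=d,t=o['tcp_pos'],o=o['orientation'])
    return p,d,o
E
python3 - <<'E'
from h import *
for n in ['side','top','wrist']:
    p,d,o=grab(n,n+'0.png'); print(n,eyes.calibration(n),(d>0).mean())
print(o)
a=[cv2.imread(f'pics/{n}0.png') for n in ['side','top']]
cv2.imwrite('pics/w0.png',a[0])
E
```

```text
side {'fov_y': 50.18271257617417, 'cx': 250.28385023633805, 'cy': 193.1654577628729, 'origin': array([0.1097, 0.8666, 0.9524]), 'attitude': array([ 0.2741, -1.1254, -2.4555])} 0.99609375
top {'fov_y': 53.98669971614612, 'cx': 255.15875263987544, 'cy': 190.84163762394738, 'origin': array([0.4038, 0.0882, 1.4595]), 'attitude': array([ 0.0602, -0.074 , -1.5912])} 0.9964040120442709
wrist {'fov_y': 67.87935829546107, 'cx': 252.4301609931508, 'cy': 195.1688952694609, 'tool_from_camera': array([[-0.0002,  0.9477,  0.3191,  0.0821],
       [ 1.    ,  0.0003, -0.0001,  0.0001],
       [-0.0002,  0.3191, -0.9477, -0.1274],
       [ 0.    ,  0.    ,  0.    ,  1.    ]])} 0.9961140950520834
{'clock': 0.1, 'joints': array([ 1.1089,  0.4777,  0.0224,  1.5564, -0.0115,  1.1093, -0.0831]), 'qvel': array([-0.0013, -0.0003,  0.0001, -0.0029, -0.0004, -0.    , -0.0023]), 'tau': array([  0.0067, -59.7752,   1.6144, -28.1951,   0.0127,   0.005 ,
         0.    ]), 'tcp_pos': array([ 0.2336, -0.6327,  0.2444]), 'orientation': array([-3.091 , -0.5525,  0.0006]), 'contact_force': array([ 0.2204, -0.6797, -0.4278]), 'moment': array([-0.0191,  0.008 , -0.0176]), 'gripper_force': 0.0, 'grip_width': 0.08585693194663055}
```

View pics/top0.png

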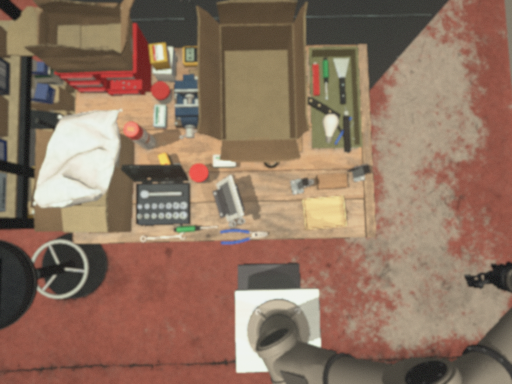

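View pics/side0.png

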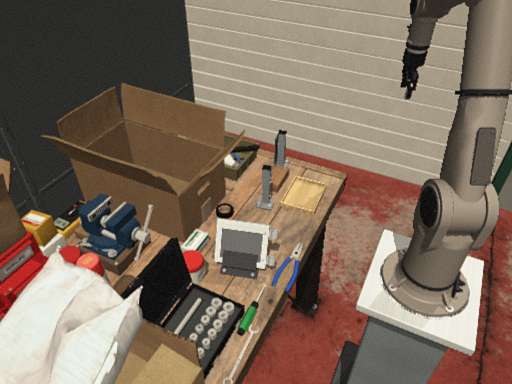

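Top view: tray about (325,212), posts at (297,185) and (360,173), offcut between them, and the leaf in its rack around (228,198). The front flap edge runs along row 160. The side view shows the leaf pale at (243,245) with its knuckles at (272,235).

```bash
cat >> h.py <<'E'
def cam(n,o=None):
    c=eyes.calibration(n); f=192/np.tan(np.radians(c['fov_y']/2))
    if n=='wrist':
        T=np.array(c['tool_from_camera']); Rt=R.from_rotvec(o['orientation']).as_matrix()
        return f,c['cx'],c['cy'],Rt@T[:3,:3],Rt@T[:3,3]+o['tcp_pos']
    return f,c['cx'],c['cy'],R.from_rotvec(c['attitude']).as_matrix(),np.array(c['origin'])
def cloud(n,d,o=None):
    f,cx,cy,A,t=cam(n,o); v,u=np.mgrid[:384,:512]
    P=np.stack([(u-cx)/f*d,-(v-cy)/f*d,-d],-1)
    return P@A.T+t
def load(n):
    z=np.load('pics/'+n+'.npz'); o=dict(tcp_pos=z['t'],orientation=z['o'])
    return z['p'],z['d'],o,cloud(n,z['d'],o)
def rect(P):
    q=cv2.minAreaRect(P[:,:2].astype(np.float32)*1000); b=cv2.boxPoints(q)
    return np.array(q[0]),q[1],q[2]
E
python3 - <<'E'
from h import *
for n in ['top','side']:
    p,d,o,C=load(n)
    tab=C[(C[...,0]>.4)&(C[...,0]<.9)&(np.abs(C[...,1])<.3)]
    print(n,'bench z median lows',np.percentile(tab[:,2],[5,20,40]))
    np.save(f'pics/C_{n}.npy',C)
p,d,o,C=load('top')
hsv=cv2.cvtColor(p,cv2.COLOR_RGB2HSV)
for name,(u,v) in dict(tray=(325,212),h=(296,185),l=(360,173),blk=(332,180),leaf=(228,198),fl0=(205,160),fl1=(299,160),rackbody=(218,200),knk=(236,218),pli=(235,236)).items():
    print(name,C[v,u],p[v,u])
big=cv2.resize(p[140:260,190:390][:,:,::-1],None,fx=4,fy=4,interpolation=cv2.INTER_CUBIC)
cv2.imwrite('pics/topcrop.png',big)
E
```

```text
top bench z median lows [-0.0038 -0.0001  0.0036]
side bench z median lows [-0.825  -0.0018  0.0075]
tray [ 0.4401 -0.1929  0.0089] [233 207 146]
h [ 0.547  -0.0846  0.0077] [155 156 147]
l [ 0.5764 -0.3072  0.1038] [108 107 101]
blk [ 0.5605 -0.2189  0.0361] [195 153 112]
leaf [0.4976 0.1752 0.0751] [121 118 109]
fl0 [0.6532 0.2672 0.0016] [201 161 120]
fl1 [ 0.6462 -0.1006 -0.0018] [215 173 130]
rackbody [0.4952 0.218  0.009 ] [105 101  95]
knk [ 0.4247  0.1503 -0.0014] [168 160 144]
pli [ 0.3555  0.1556 -0.0054] [192 163 127]
```

View pics/topcrop.png

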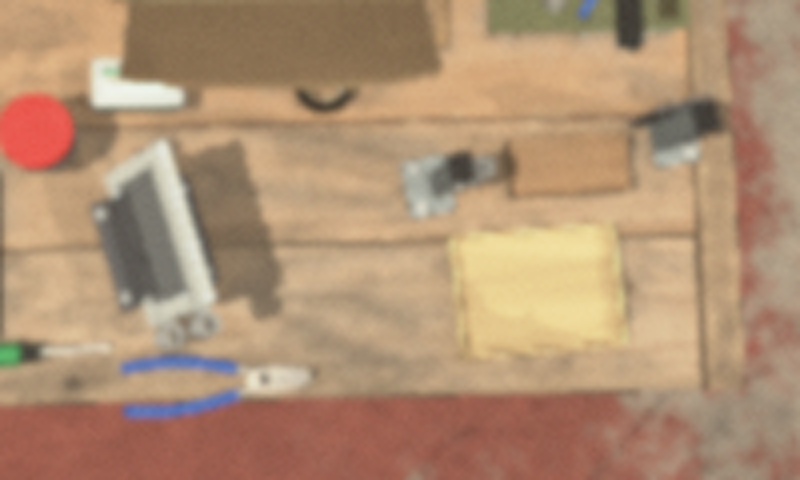

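The crop shows the offcut at (570,163), the tray at (540,290), the hinge post cap at (460,167), the latch cap at (700,118), the leaf's top rail from (160,150) to (205,300), and the flap edge on row 78.

```bash
python3 - <<'E'
from h import *
p,d,o,C=load('top'); f,cx,cy,A,t=cam('top')
def ray(u,v,z):
    w=A@np.array([(u-cx)/f,-(v-cy)/f,-1]); return t+w*(z-t[2])/w[2]
hsv=cv2.cvtColor(p,cv2.COLOR_RGB2HSV)
def blob(m,z):
    m=cv2.morphologyEx(m.astype(np.uint8),cv2.MORPH_OPEN,np.ones((2,2)))
    c=max(cv2.findContours(m,0,1)[0],key=cv2.contourArea)
    P=np.array([ray(u,v,z) for u,v in c[:,0]]); return rect(P)
U,V=np.meshgrid(np.arange(512),np.arange(384))
box=lambda a,b,c,e:(U>=a)&(U<b)&(V>=c)&(V<e)
print('tray',blob((p[...,0]>205)&(p[...,1]>180)&(p[...,2]<185)&(p[...,1]*1.-p[...,2]>35)&box(296,352,190,235),.018))
print('block',blob(box(310,352,165,195)&(C[...,2]>.022)&(C[...,2]<.05),.034))
print('flap', [ray(u,v,.3) for u,v in [(222,159),(260,159.5),(299,158)]], C[150:160,260])
for nm,(u,v,z) in dict(capH=(305,181.5,.154),capL=(365,169.5,.154),railA=(230.5,177,.125),railB=(241.5,215,.125)).items(): print(nm,ray(u,v,z),C[int(v),int(u)])
m=box(200,250,165,225)&(C[...,2]>.1); print('leaf top',blob(m,.125),m.sum(),np.percentile(C[m][:,2],[50,90,98]))
E
```

```text
tray (array([ 439.2914, -201.0057]), (139.84864807128906, 174.8941192626953), 7.355112075805664)
block (array([ 555.6583, -223.3582]), (56.69939041137695, 113.22419738769531), 1.9741688966751099)
flap [array([0.6042, 0.1778, 0.3   ]), array([0.6002, 0.0597, 0.3   ]), array([ 0.6024, -0.0618,  0.3   ])] [[0.6403 0.0577 0.2478]
 [0.6352 0.058  0.2572]
 [0.632  0.0581 0.257 ]
 [0.6278 0.0583 0.2619]
 [0.6247 0.0584 0.2613]
 [0.6205 0.0586 0.2661]
 [0.6162 0.0588 0.272 ]
 [0.6124 0.0589 0.2753]
 [0.6087 0.0591 0.278 ]
 [0.6038 0.0594 0.2884]]
capH [ 0.5442 -0.099   0.154 ] [ 0.5461 -0.0993  0.1525]
capL [ 0.582  -0.3106  0.154 ] [ 0.5846 -0.3125  0.1484]
railA [0.569 0.162 0.125] [0.5673 0.163  0.1392]
railB [0.433  0.1253 0.125 ] [0.4328 0.1268 0.1363]
leaf top (array([485.9172, 143.7838]), (177.64601135253906, 27.610219955444336), 16.191818237304688) 363 [0.1281 0.1399 1.144 ]
```

```bash
cat >> h.py <<'E'
def go(x,y,z,az):
    """total shift in present tool axes, then turn (deg) so that tool y has azimuth az"""
    o=r.get_obs(); M=R.from_rotvec(o['orientation']).as_matrix()
    s=M.T@(np.array([x,y,z])-o['tcp_pos']); a=np.degrees(np.arctan2(M[1,1],M[0,1]))
    print('tcp',o['tcp_pos'],'az',a,'tilt',M[:,2],'shift',s,'rows',np.ceil(np.linalg.norm(s)/.06),'per',s/max(1,np.ceil(np.linalg.norm(s)/.06)),'turn',(a-az+180)%360-180,'t',o['clock'],'q7',o['joints'][6])
E
python3 -c "
from h import *
go(.53,-.23,.26,5)"
```

```text
tcp [ 0.2337 -0.6328  0.2445] az -69.73081283541171 tilt [-0.0006  0.0012 -1.    ] shift [ 0.4175 -0.2753 -0.0151] rows 9.0 per [ 0.0464 -0.0306 -0.0017] turn -74.73081283541171 t 0.15 q7 -0.08311505207469136
```

Call:
arm_command(
  plan="0.0464 -0.0306 -0.0017 0;0.0464 -0.0306 -0.0017 0;0.0464 -0.0306 -0.0017 0;0.0464 -0.0306 -0.0017 0;0.0464 -0.0306 -0.0017 0;0.0464 -0.0306 -0.0017 0;0.0464 -0.0306 -0.0017 0;0.0464 -0.0306 -0.0017 0;0.0464 -0.0306 -0.0017 0;0 0 0 -10.6;0 0 0 -10.6;0 0 0 -10.6;0 0 0 -10.6;0 0 0 -10.6;0 0 0 -10.6;0 0 0 -10.6;0 0 0 0",
  hand=-1,
)

```text
clock: 2.28
tcp_pos: [0.5299, -0.2302, 0.2603]
orientation: [-2.135, -2.304, 0.0]
contact_force: [-0.2, 1.2, -0.0]
grip_width: 0.0854
gripper_force: 0.0
```

```bash
python3 - <<'E'
from h import *
go(.53,-.23,.26,5)
p,d,o=grab('wrist','w1.png'); C=cloud('wrist',d,o)
z=C[...,2]; print(np.percentile(z,[5,20,50,80,95,99]))
m=((z>.028)&(z<.040)).astype(np.uint8); m=cv2.morphologyEx(m,cv2.MORPH_OPEN,np.ones((5,5)))
n,l,s,_=cv2.connectedComponentsWithStats(m)
for i in range(1,n):
    if s[i,4]>300: print('z34',s[i],rect(C[l==i]))
m=((z>.147)&(z<.162)).astype(np.uint8); n,l,s,_=cv2.connectedComponentsWithStats(m)
for i in range(1,n):
    if s[i,4]>150: print('z154',s[i],rect(C[l==i]))
m=((z>.010)&(z<.022)).astype(np.uint8); n,l,s,_=cv2.connectedComponentsWithStats(m)
for i in range(1,n):
    if s[i,4]>300: print('z18',s[i],rect(C[l==i]))
E
```

```text
tcp [ 0.5299 -0.2302  0.2603] az 4.3602779236501075 tilt [-0.0005  0.0004 -1.    ] shift [0.0002 0.0001 0.0003] rows 1.0 per [0.0002 0.0001 0.0003] turn -0.6397220763498979 t 2.275 q7 0.24786583575630974
[-0.8279 -0.8232 -0.0007  0.0939  0.3264  0.3347]
z34 [ 253  116   49   88 3851] (array([ 558.9694, -221.4118]), (56.0754508972168, 112.14860534667969), 2.082549810409546)
z34 [397 157  39  28 502] (array([ 734.2645, -213.9357]), (37.59016036987305, 39.81663131713867), 77.55481719970703)
z154 [ 266   13   41   39 1314] (array([ 544.8807, -100.3398]), (28.298290252685547, 22.444007873535156), 10.592430114746094)
z154 [287 273  30  24 613] (array([ 584.7881, -316.529 ]), (28.15099334716797, 22.80473518371582), 10.698583602905273)
z18 [394   0 118  51 468] (array([750.5637, -68.4547]), (39.516597747802734, 146.6825408935547), 73.86174011230469)
z18 [ 130   59  102  130 2058] (array([ 439.1975, -189.9281]), (120.05465698242188, 160.04608154296875), 3.345656394958496)
z18 [481 208  31  18 474] (array([ 882.0149, -279.2385]), (39.93675994873047, 23.926462173461914), 0.7545321583747864)
z18 [375 234 137  14 564] (array([ 815.5565, -321.1021]), (206.6101531982422, 2.8612396717071533), 0.0047553726471960545)
```

View pics/w1.png

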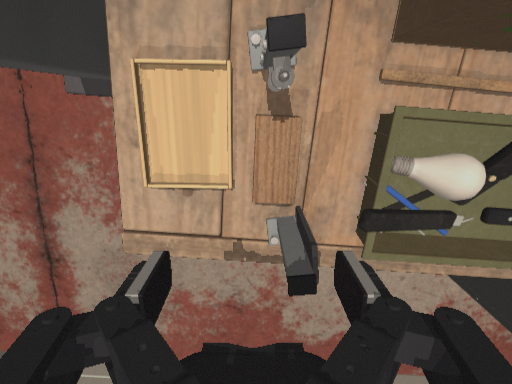

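The wrist view shows the tray at (183,124), the offcut at (277,160), the hinge post at (286,35) with its pin at (283,75), and the latch post at (302,255) with its stop plate. The sizes fit: block 56x112, post spacing 220 mm, tray 120x160.

```bash
python3 -c "
from h import *
go(.559,-.229,.10,2.1);go(.559,-.229,.020,2.1)"
```

```text
tcp [ 0.53   -0.2303  0.2604] az 4.238578394750135 tilt [-0.0004  0.0003 -1.    ] shift [-0.0009  0.0291  0.1603] rows 3.0 per [-0.0003  0.0097  0.0534] turn 2.138578394750141 t 2.325 q7 0.24588545146126095
tcp [ 0.53   -0.2303  0.2604] az 4.238578394750135 tilt [-0.0004  0.0003 -1.    ] shift [-0.0009  0.0291  0.2403] rows 5.0 per [-0.0002  0.0058  0.0481] turn 2.138578394750141 t 2.325 q7 0.24588545146126095
```

Call:
arm_command(
  plan="0 0.015 0 1.1;0 0.014 0.04 1;0 0 0.05 0;0 0 0.05 0;0 0 0.04 0;0 0 0.03 0;0 0 0.02 0;0 0 0.01 0;0 0 0 0",
)

```text
clock: 3.45
tcp_pos: [0.5595, -0.2281, 0.0206]
orientation: [2.175, 2.266, -0.0]
contact_force: [0.5, -0.6, -0.3]
grip_width: 0.0854
gripper_force: 0.0
```

Call:
arm_command(
  plan="0 0 0 0;0 0 0 0;0 0 0 0;0 0 0 0;0 0 0 0;0 0 0 0;0 0 0 0;0 0 0 0",
  hand=1,
  grip_force=50,
)

```text
clock: 4.45
tcp_pos: [0.56, -0.2285, 0.022]
orientation: [2.174, 2.265, 0.001]
contact_force: [-0.7, 0.6, 6.6]
grip_width: 0.0549
gripper_force: 55.0
```

Call:
arm_command(
  plan="0 0 -0.01 0;0 0 -0.02 0;0 0 -0.03 0;0 0 -0.03 0;0 0 -0.01 0;0 0 0 0",
)

```text
clock: 5.2
tcp_pos: [0.5593, -0.2284, 0.1214]
orientation: [2.174, 2.266, 0.001]
contact_force: [-0.1, -0.8, -2.3]
grip_width: 0.0552
gripper_force: 54.2
```

```bash
python3 -c "
from h import *
p,d,o,C=load('wrist'); m=np.hypot(C[...,0]-.439,C[...,1]+.19)<.04; print('floor',np.median(C[m][:,2]))
b=np.hypot(C[...,0]-.37,C[...,1]+.19)<.01; print('bench',np.median(C[b][:,2]),b.sum())
go(.4395,-.1965,.122,3.4)"
```

```text
floor 0.004237656303438142
bench -0.0010201904259125039 123
tcp [ 0.5593 -0.2284  0.1214] az 2.3613251452731396 tilt [ 0.0013 -0.0006 -1.    ] shift [ 0.0368 -0.1184 -0.0008] rows 3.0 per [ 0.0123 -0.0395 -0.0003] turn -1.0386748547268496 t 5.2 q7 0.11860038961890329
```

Call:
arm_command(
  plan="0.006 -0.02 0 -0.5;0.0124 -0.0394 0 -0.5;0.0124 -0.0394 0 0;0.006 -0.0196 0 0;0 0 0.03 0;0 0 0.03 0;0 0 0.02 0;0 0 0.01 0;0 0 0.004 0;0 0 0 0",
)

```text
clock: 6.45
tcp_pos: [0.439, -0.1976, 0.0271]
orientation: [2.155, 2.286, -0.0]
contact_force: [-0.2, 0.0, -3.5]
grip_width: 0.055
gripper_force: 54.0
```

Call:
arm_command(
  plan="0 0 0 0;0 0 0 0;0 0 0 0;0 0 0 0;0 0 0 0;0 0 0 0",
  hand=-1,
)

```text
clock: 7.2
tcp_pos: [0.439, -0.1977, 0.0266]
orientation: [2.155, 2.286, 0.0]
contact_force: [0.4, 0.5, 0.4]
grip_width: 0.0856
gripper_force: 0.0
```

```bash
python3 -c "
from h import *
go(.45,-.14,.30,3.4);
c=np.array([.486,.144]);go(.44,.13,.30,100)"
```

```text
tcp [ 0.439  -0.1977  0.0266] az 3.371685326248109 tilt [ 0. -0. -1.] shift [ 0.057   0.0144 -0.2734] rows 5.0 per [ 0.0114  0.0029 -0.0547] turn -0.028314673751879127 t 7.2 q7 0.04731207118224574
tcp [ 0.439  -0.1977  0.0266] az 3.371685326248109 tilt [ 0. -0. -1.] shift [ 0.3271  0.0203 -0.2734] rows 8.0 per [ 0.0409  0.0025 -0.0342] turn -96.62831467375189 t 7.2 q7 0.04731207118224574
```

Call:
arm_command(
  plan="0 0 -0.015 0;0 0 -0.04 0;0 0 -0.055 0;0 0 -0.055 0;0.04 0 -0.055 0;0.057 0.006 -0.02 0;0.057 0.006 0 0;0.057 0.006 0 0;0.057 0.006 0 0;0.057 0.006 0 0",
)

```text
clock: 8.45
tcp_pos: [0.4496, 0.1269, 0.2633]
orientation: [2.154, 2.285, 0.001]
contact_force: [0.7, 0.3, 0.8]
grip_width: 0.0854
gripper_force: 0.0
```

Call:
arm_command(
  plan="0 0 0 -10.2;0 0 0 -10.2;0 0 0 -10.2;0 0 0 -10.2;0 0 0 -10.2;0 0 0 -10.2;0 0 0 -10.2;0 0 0 -10.2;0 0 0 -10.2;0 0 0 -10;0 0 0 0",
)

```text
clock: 9.82
tcp_pos: [0.4498, 0.1252, 0.2628]
orientation: [-0.412, 3.114, -0.001]
contact_force: [0.1, 0.1, 0.5]
grip_width: 0.0853
gripper_force: 0.0
```

```bash
python3 - <<'E'
from h import *
go(.48,.14,.2,105)
p,d,o=grab('wrist','w2.png'); C=cloud('wrist',d,o)
z=C[...,2]
reg=(C[...,0]>.38)&(C[...,0]<.62)&(C[...,1]>.05)&(C[...,1]<.28)
m=reg&(z>.10)&(z<.18); print(m.sum(),np.percentile(z[m],[10,50,90,99]))
for lo,hi in [(.08,.09),(.09,.1),(.1,.11),(.11,.12),(.12,.13),(.13,.14),(.14,.15)]:
    k=reg&(z>=lo)&(z<hi)
    if k.sum()>30: print(lo,k.sum(),rect(C[k]))
E
```

```text
tcp [0.4498 0.1252 0.2628] az 105.08450737108056 tilt [ 0.0005 -0.0005 -1.    ] shift [-0.033   0.0065  0.0628] rows 2.0 per [-0.0165  0.0032  0.0314] turn 0.08450737108057638 t 9.825 q7 1.2220989087083296
3811 [0.1067 0.1279 0.1373 0.1386]
0.08 454 (array([494.7683, 171.4635]), (150.0263214111328, 13.451986312866211), 18.459335327148438)
0.09 486 (array([496.2137, 165.8258]), (149.50428771972656, 9.05874252319336), 16.199363708496094)
0.1 581 (array([486.0185, 154.5303]), (177.09829711914062, 18.855873107910156), 18.27656364440918)
0.11 542 (array([487.2869, 146.4866]), (175.44595336914062, 27.47720718383789), 14.834453582763672)
0.12 968 (array([487.9789, 146.9161]), (176.17738342285156, 22.76812744140625), 16.72887420654297)
0.13 1720 (array([502.8271, 143.699 ]), (150.1567840576172, 13.23624038696289), 15.984354019165039)
```

View pics/w2.png

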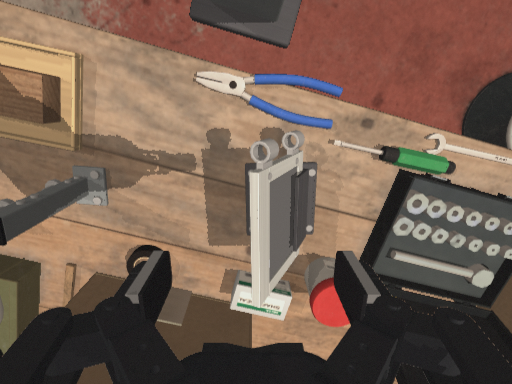

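The wrist view shows the leaf's top rail running from (262,175) to (262,295), with the knuckles at (264,150) and (291,140). The top edge is at z 0.139, 150 mm long, centred near (0.503, 0.142), leaf y azimuth 196°.

```bash
python3 -c "
from h import *
go(.502,.1465,.131,106)"
```

```text
tcp [0.4498 0.1251 0.2627] az 104.96318325310104 tilt [ 0.0005 -0.0005 -1.    ] shift [-0.0559  0.0072  0.1317] rows 3.0 per [-0.0186  0.0024  0.0439] turn -1.0368167468989782 t 9.875 q7 1.2201264068619846
```

Call:
arm_command(
  plan="-0.02 0.003 0 -1;-0.025 0.003 0 0;-0.011 0.001 0.02 0;0 0 0.05 0;0 0 0.04 0;0 0 0.02 0;0 0 0 0;0 0 0 0",
)

```text
clock: 10.88
tcp_pos: [0.5029, 0.1478, 0.1337]
orientation: [-0.44, 3.108, 0.0]
contact_force: [0.3, 0.1, 0.5]
grip_width: 0.0851
gripper_force: 0.0
```

Call:
arm_command(
  plan="0 0 0 0;0 0 0 0;0 0 0 0;0 0 0 0;0 0 0 0;0 0 0 0;0 0 0 0;0 0 0 0;0 0 0 0;0 0 0 0",
  hand=1,
  grip_force=30,
)

```text
clock: 12.12
tcp_pos: [0.5021, 0.1476, 0.1327]
orientation: [-0.442, 3.11, 0.0]
contact_force: [-1.4, -0.9, 5.6]
grip_width: 0.0176
gripper_force: 26.9
```

```bash
python3 -c "
from h import *
p,d,o=grab('wrist','w3.png'); print({k:o[k] for k in ['tcp_pos','contact_force','moment','joints','grip_width']})"
```

```text
{'tcp_pos': array([0.5021, 0.1476, 0.1327]), 'contact_force': array([-1.4038, -0.8708,  5.5709]), 'moment': array([0.1675, 0.4392, 0.0005]), 'joints': array([ 0.2635,  0.509 , -0.8441,  1.9752,  0.4947,  0.8742,  1.0068]), 'grip_width': 0.017591930839781368}
```

View pics/w3.png

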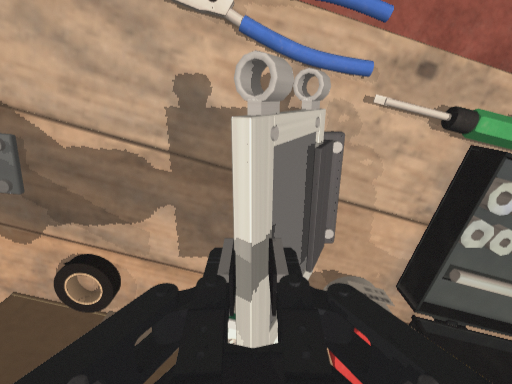

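The rail is held between the pads at (250,290), with the leaf still leaning and the knuckles at (265,75) and (312,88).

Call:
arm_command(
  plan="0 -0.0021 -0.0045 0;0 -0.0042 -0.0091 0;0 -0.0042 -0.0091 0;0 -0.0042 -0.0091 0;0 0 0 0",
  grip_force=40,
)

```text
clock: 12.8
tcp_pos: [0.5054, 0.1353, 0.1645]
orientation: [-0.444, 3.11, 0.005]
contact_force: [-2.3, 3.4, 3.1]
grip_width: 0.0163
gripper_force: 39.6
```

```bash
python3 -c "
from h import *
o=r.get_obs();p,d,o=grab('wrist','w4.png'); C=cloud('wrist',d,o); z=C[...,2]
m=(p.min(2)>150)&(z>.12)&(z<.2); print(np.percentile(z[m],[50,90,98])); print(o['contact_force'],o['moment'],o['grip_width'],o['tcp_pos'])"
```

```text
[0.1646 0.1693 0.1702]
[-2.2789  3.4314  3.1402] [1.4953 0.7954 0.0601] 0.016318480340613298 [0.5054 0.1353 0.1645]
```

Call:
arm_command(
  plan="0 -0.0042 -0.0091 0;0 -0.0042 -0.0091 0;0 -0.0042 -0.0091 0;0 -0.0042 -0.0091 0;0 -0.0042 -0.0091 0;0 -0.0042 -0.0091 0;0 -0.0021 -0.0045 0;0 0 0 0;0 0 0 0",
)

```text
clock: 13.98
tcp_pos: [0.5134, 0.1068, 0.2227]
orientation: [0.442, -3.11, 0.0]
contact_force: [0.5, -0.2, -5.3]
grip_width: 0.0087
gripper_force: 46.0
```

```bash
python3 -c "
from h import *
p,d,o=grab('wrist','w5.png'); C=cloud('wrist',d,o); z=C[...,2]
m=(p.min(2)>150)&(z>.15)&(z<.3); print(np.percentile(z[m],[50,90,98])); print(o['contact_force'],o['moment'],o['grip_width'],o['tcp_pos'])
p,d,o=grab('side'); b=p[130:330,150:350][:,:,::-1]; a=cv2.imread('pics/w5.png')[:300]
cv2.imwrite('pics/m5.png',np.hstack([a[:,100:500],cv2.resize(b,(300,300))]))"
```

```text
[0.2227 0.2236 0.224 ]
[ 0.5431 -0.176  -5.3114] [ 0.076  -0.0226 -0.0056] 0.008650509517151269 [0.5134 0.1068 0.2227]
```

View pics/m5.png

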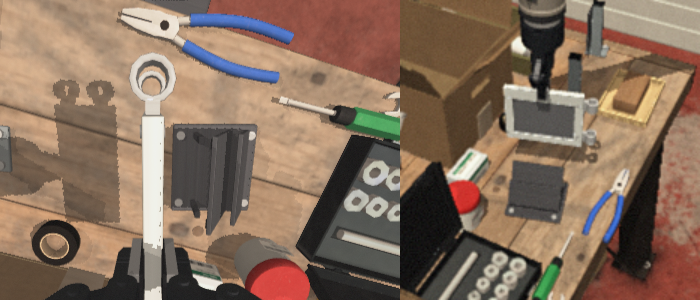

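The left half shows the leaf hanging upright and clear of the rack: rail at x≈150, the two knuckles concentric at (152,78). The side view on the right confirms it.

```bash
cat >> h.py <<'E'
def leaf():
    p,d,o,C=load('wrist'); M=R.from_rotvec(o['orientation']).as_matrix()
    T=(C-o['tcp_pos'])@M  # tool coords
    k=(T[...,0]>.079)&(T[...,0]<.11)&(abs(T[...,1])<.02)&(T[...,2]>.004)&(T[...,2]<.025)
    print('knuckle top z',np.median(T[k][:,2]),rect(T[k]),k.sum())
    w=(T[...,0]>.02)&(T[...,0]<.077)&(abs(T[...,1])<.012)&(abs(T[...,2]+.002)<.006)
    print('rail z',np.median(T[w][:,2]),rect(T[w]),T[w][:,0].min(),T[w][:,0].max())
    l=(T[...,0]>.079)&(T[...,0]<.11)&(abs(T[...,1])<.025)&(T[...,2]>.08)&(T[...,2]<.11); print('low kn',l.sum(),rect(T[l]) if l.sum()>5 else '')
E
python3 -c "
from h import *
leaf(); go(.46,.09,.25,106)"
```

```text
knuckle top z 0.013400117229554403 (array([91.0937, -0.4917]), (21.83372688293457, 21.06049919128418), 42.130409240722656) 1168
rail z 5.377344985432234e-06 (array([47.7026, -0.1497]), (55.36962127685547, 10.018593788146973), 0.019520260393619537) 0.020016983099486244 0.07538787343857699
low kn 253 (array([94.2588, -0.7442]), (14.284879684448242, 19.690513610839844), 6.03295373916626)
tcp [0.5134 0.107  0.2227] az 106.189420329912 tilt [-0.0006 -0.     -1.    ] shift [ 0.056  -0.0014 -0.0272] rows 2.0 per [ 0.028  -0.0007 -0.0136] turn 0.18942032991199653 t 14.075 q7 1.2010215213665123
```

Call:
arm_command(
  plan="0.01 0 0 0;0.02 0 -0.01 0;0.02 0 -0.015 0;0.01 0 -0.005 0;0 0 0 0",
  grip_force=80,
)

```text
clock: 14.7
tcp_pos: [0.4557, 0.0898, 0.2532]
orientation: [-0.441, 3.11, -0.002]
contact_force: [1.5, -0.5, -4.7]
grip_width: 0.0077
gripper_force: 83.1
```

```bash
python3 -c "
from h import *
go(.485,-.21,.25,10.46)"
```

```text
tcp [0.4557 0.0898 0.2532] az 106.14538167920935 tilt [ 0.001  -0.0011 -1.    ] shift [ 0.0552 -0.2961  0.0036] rows 6.0 per [ 0.0092 -0.0494  0.0006] turn 95.68538167920934 t 14.7 q7 1.3034949676514733
```

Call:
arm_command(
  plan="0 0 0 5;0 0 0 9;0 0 0 9;0 0 0 9;0 0 0 9;0 0 0 9;0 0 0 9;0 0 0 9;0 0 0 9;0 0 0 9;0 0 0 6.7;0 0 0 3;0 0 0 0",
)

```text
clock: 16.32
tcp_pos: [0.4563, 0.0904, 0.2525]
orientation: [-2.008, -2.415, 0.0]
contact_force: [-0.1, -0.6, -4.0]
grip_width: 0.008
gripper_force: 83.1
```

```bash
python3 -c "
from h import *
go(.492,-.226,.25,10.46)"
```

```text
tcp [0.4563 0.0904 0.2525] az 10.520176582173846 tilt [-0.0006  0.0002 -1.    ] shift [-0.3176 -0.0226  0.0024] rows 6.0 per [-0.0529 -0.0038  0.0004] turn 0.060176582173852466 t 16.325 q7 -0.28225465015616474
```

Call:
arm_command(
  plan="-0.0276 -0.0026 0 0;-0.05 -0.004 0 0;-0.05 -0.004 0 0;-0.05 -0.004 0 0;-0.05 -0.004 0 0;-0.05 -0.004 0 0;-0.03 0 0 0;-0.01 0 0 0;0 0 0 0;0 0 0 0",
)

```text
clock: 17.58
tcp_pos: [0.4917, -0.2244, 0.2529]
orientation: [-2.006, -2.417, -0.001]
contact_force: [0.4, -0.1, -4.3]
grip_width: 0.0077
gripper_force: 83.1
```

```bash
python3 - <<'E'
from h import *
p,d,o=grab('wrist','w6.png'); leaf()
C=cloud('wrist',d,o); z=C[...,2]; M=R.from_rotvec(o['orientation']).as_matrix()
reg=(C[...,0]>.5)&(C[...,0]<.64)&(C[...,1]>-.36)&(C[...,1]<-.06)
m=(reg&(z>.147)&(z<.160)).astype(np.uint8); n,l,s,_=cv2.connectedComponentsWithStats(m)
for i in range(1,n):
    if s[i,4]>100: print('cap',s[i],rect(C[l==i]),np.median(z[l==i]))
g=np.radians(10.46); ex=np.array([np.cos(g),np.sin(g)]); ey=np.array([-ex[1],ex[0]]); G=np.array([.5663,-.2163])
L=np.stack([(C[...,:2]-G)@ex,(C[...,:2]-G)@ey],-1)
k=(np.hypot(L[...,0],L[...,1]-.091)<.014)
for lo,hi in [(.1,.108),(.112,.123),(.122,.13)]:
    q=k&(z>lo)&(z<hi)
    if q.sum()>8: print(lo,q.sum(),L[q].min(0),L[q].max(0),L[q].mean(0))
go(.5663-.055*ex[0],-.2163-.055*ex[1],.170,10.46)
E
```

```text
knuckle top z 0.013586519082503454 (array([91.0682, -0.354 ]), (21.327890396118164, 21.073610305786133), 43.98298263549805) 1146
rail z 0.00014296691893509258 (array([47.5687, -0.097 ]), (55.116336822509766, 10.014352798461914), 0.01964343525469303) 0.020011803634623952 0.07512679689908051
low kn 251 (array([94.    , -0.6195]), (14.27013874053955, 19.61023712158203), 6.056097984313965)
cap [ 335   39   43   34 1329] (array([ 544.7789, -100.6509]), (28.75962257385254, 21.859277725219727), 10.504162788391113) 0.15283775673978087
0.1 430 [-0.0112  0.08  ] [0.0108 0.105 ] [-0.0017  0.093 ]
0.112 85 [-0.0046  0.0863] [0.0041 0.0947] [-0.0017  0.0908]
0.122 41 [-0.0038  0.088 ] [0.0021 0.0936] [-0.0008  0.0908]
tcp [ 0.4917 -0.2244  0.2531] az 10.629563570734634 tilt [-0.0001  0.0005 -1.    ] shift [-0.0056  0.0198  0.0831] rows 2.0 per [-0.0028  0.0099  0.0415] turn 0.16956357073462414 t 17.625 q7 0.35259160417784724
```

View pics/w6.png

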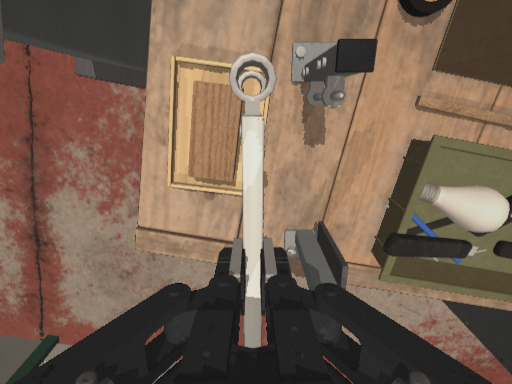

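The wrist view shows the leaf in hand with its knuckle at (252,77), the pins at (325,95), the offcut lying in the tray at (213,130), and the latch stop at (330,260). Everything agrees with the earlier gate pose within 1 mm.

Call:
arm_command(
  plan="-0.0028 0.01 0 0.1;-0.0028 0.01 0.015 0;0 0 0.03 0;0 0 0.025 0;0 0 0.013 0;0 0 0 0;0 0 0 0",
)

```text
clock: 18.5
tcp_pos: [0.5131, -0.2282, 0.1708]
orientation: [2.011, 2.412, 0.001]
contact_force: [0.0, 1.0, -4.5]
grip_width: 0.0077
gripper_force: 83.1
```

```bash
python3 -c "
from h import *
go(.5663,-.2163,.170,10.46)"
```

```text
tcp [ 0.5131 -0.2282  0.1708] az 10.37646404424161 tilt [ 0.0015 -0.0004 -1.    ] shift [0.0021 0.0545 0.0009] rows 1.0 per [0.0021 0.0545 0.0009] turn -0.08353595575837858 t 18.5 q7 0.27771745620309146
```

Call:
arm_command(
  plan="0.002 0.01 0 0;0 0.015 0 0;0 0.015 0 0;0 0.01 0 0;0 0.0045 0 0;0 0 0 0;0 0 0 0;0 0 0 0",
)

```text
clock: 19.5
tcp_pos: [0.5651, -0.2166, 0.1701]
orientation: [-2.012, -2.413, 0.001]
contact_force: [0.5, -0.3, -3.8]
grip_width: 0.0078
gripper_force: 83.1
```

```bash
python3 -c "
from h import *
go(.5663,-.2163,.140,10.46); o=r.get_obs(); print(o['contact_force'],o['moment'])
p,d,o=grab('wrist','w7.png'); leaf()"
```

```text
tcp [ 0.5651 -0.2166  0.1701] az 10.340245692360458 tilt [-0.0003 -0.0002 -1.    ] shift [0.0001 0.0013 0.0301] rows 1.0 per [0.0001 0.0013 0.0301] turn -0.11975430763953909 t 19.5 q7 0.22261987036786793
[ 0.4721 -0.2895 -3.8028] [-0.0443  0.0278 -0.0363]
knuckle top z 0.014192451622653509 (array([94.678,  0.823]), (30.61441993713379, 27.778278350830078), 0.005784802604466677) 1699
rail z 0.00018969058512513043 (array([47.5786, -0.1348]), (10.036778450012207, 55.120609283447266), 89.92817687988281) 0.020019294704136457 0.0751392967983042
low kn 16 (array([108.1277,   1.0334]), (24.466503143310547, 0.6497510075569153), 89.86038208007812)
```

Call:
arm_command(
  plan="0 0.0013 0 -0.1;0 0 0.005 0;0 0 0.006 0;0 0 0.006 0;0 0 0.005 0;0 0 0 0",
)

```text
clock: 20.3
tcp_pos: [0.5664, -0.216, 0.1474]
orientation: [-2.009, -2.414, 0.001]
contact_force: [-0.1, 0.0, -4.0]
grip_width: 0.0077
gripper_force: 83.1
```

Call:
arm_command(
  plan="0 0 0.003 0;0 0 0.002 0;0 0 0.0015 0;0 0 0.001 0;0 0 0 0;0 0 0 0",
)

```text
clock: 21.05
tcp_pos: [0.5668, -0.2161, 0.1406]
orientation: [2.009, 2.415, 0.0]
contact_force: [0.9, -0.4, -4.5]
grip_width: 0.0074
gripper_force: 83.2
```

Call:
arm_command(
  plan="0 0 0.0008 0;0 0 0.0006 0;0 0 0 0;0 0 0 0",
)

```text
clock: 21.55
tcp_pos: [0.5668, -0.2161, 0.1392]
orientation: [2.009, 2.415, 0.0]
contact_force: [0.8, -0.3, -4.5]
grip_width: 0.0079
gripper_force: 83.2
```

```bash
python3 - <<'E'
from h import *
p,d,o=grab('wrist','w8.png'); leaf(); C=cloud('wrist',d,o)
g=np.radians(10.46); ex=np.array([np.cos(g),np.sin(g)]); ey=np.array([-ex[1],ex[0]]); G=np.array([.5663,-.2163])
L=np.stack([(C[...,:2]-G)@ex,(C[...,:2]-G)@ey],-1); z=C[...,2]
k=np.hypot(L[...,0],L[...,1]-.091)<.016
for lo,hi in [(.115,.123),(.123,.131),(.131,.14)]:
    q=k&(z>lo)&(z<hi)
    if q.sum()>8: print(lo,q.sum(),rect(L[q]*1),np.median(z[q]))
print(o['contact_force'])
cv2.imwrite('pics/c8.png',cv2.resize(p[20:180,170:400][:,:,::-1],None,fx=3,fy=3))
E
```

```text
knuckle top z 0.013692419927647328 (array([93.9774, -0.6013]), (29.207656860351562, 24.900636672973633), 0.01775192655622959) 1978
rail z 0.00012716106605813987 (array([47.575 , -0.1428]), (10.002411842346191, 55.13597869873047), 89.9694595336914) 0.020008736860652142 0.07514265940870121
low kn 12 (array([107.9631,  -0.519 ]), (24.470882415771484, 0.528717577457428), 89.80328369140625)
0.115 294 (array([ 0.4971, 92.5196]), (12.1532621383667, 14.658553123474121), 75.82202911376953) 0.12041067529635163
0.123 1269 (array([ 1.36  , 89.1955]), (21.672897338867188, 26.00240135192871), 30.28060531616211) 0.12581998514172554
0.131 17 (array([-0.5347, 75.2145]), (0.19186118245124817, 4.90098237991333), 89.57933807373047) 0.13770162762246022
[ 0.842  -0.3023 -4.4507]
```

View pics/c8.png

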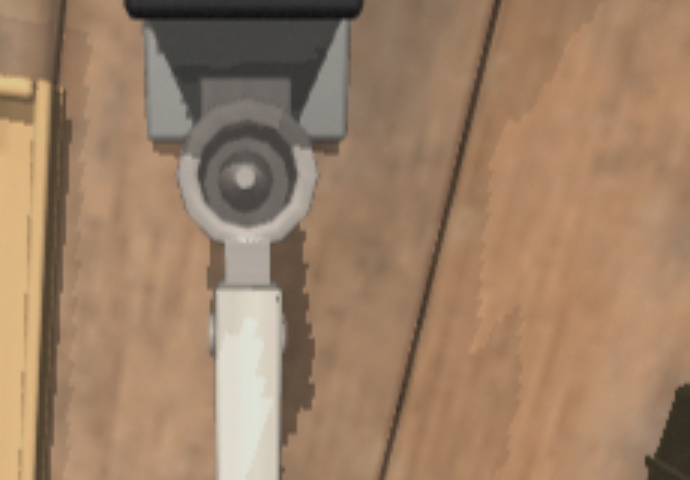

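The pin sits inside the upper knuckle's bore at (243,175), nearly concentric, so the knuckle is down around it. I'll ease down the last millimetre and let go.

Call:
arm_command(
  plan="0 0 0.0008 0;0 0 0.0006 0;0 0 0 0;0 0 0 0",
  grip_force=30,
)

```text
clock: 22.1
tcp_pos: [0.567, -0.2163, 0.1382]
orientation: [2.009, 2.414, 0.0]
contact_force: [-1.6, -1.1, 2.0]
grip_width: 0.0078
gripper_force: 84.0
```

Call:
arm_command(
  plan="0 0 0 0;0 0 0 0;0 0 0 0;0 0 0 0;0 0 0 0;0 0 0 0",
  hand=-0.5,
)

```text
clock: 22.85
tcp_pos: [0.5668, -0.2161, 0.1377]
orientation: [2.009, 2.415, 0.0]
contact_force: [-0.4, -0.3, -0.3]
grip_width: 0.0638
gripper_force: 0.0
```

```bash
python3 - <<'E'
from h import *
p,d,o=grab('wrist','w9.png'); leaf(); print(o['tcp_pos'],o['grip_width'],o['contact_force'])
E
```

```text
knuckle top z 0.012047830863222477 (array([93.9685, -0.7734]), (29.24762535095215, 24.83319664001465), 0.4690399765968323) 1809
rail z 0.0009897093426124704 (array([45.3682, -0.1286]), (10.061530113220215, 50.68821334838867), 89.64090728759766) 0.020022437167860962 0.07069983148014697
low kn 18 (array([107.9422,  -0.5543]), (24.377260208129883, 0.6720451712608337), 89.46916961669922)
[ 0.5668 -0.2161  0.1377] 0.06375819952193992 [-0.3936 -0.2555 -0.3026]
```

Call:
arm_command(
  plan="0 0 -0.01 0;0 0 -0.02 0;0 0 -0.03 0;0 0 -0.04 0;0 -0.02 -0.04 0;0 0 0 0;0 0 0 0",
)

```text
clock: 23.78
tcp_pos: [0.5471, -0.2197, 0.2785]
orientation: [2.009, 2.414, 0.0]
contact_force: [-0.7, 0.9, -0.6]
grip_width: 0.0637
gripper_force: 0.0
```

```bash
python3 - <<'E'
from h import *
p,d,o=grab('wrist','w10.png'); C=cloud('wrist',d,o)
g=np.radians(10.46); ex=np.array([np.cos(g),np.sin(g)]); ey=np.array([-ex[1],ex[0]]); G=np.array([.5663,-.2163])
L=np.stack([(C[...,:2]-G)@ex,(C[...,:2]-G)@ey],-1); z=C[...,2]
q=(abs(L[...,0])<.06)&(abs(L[...,1])<.08)&(z>.13)&(z<.15); print('rail gate frame',rect(L[q]),np.percentile(z[q],[5,50,95]))
for a,b in [(-.075,-.05),(.05,.075)]:
    k=q&(L[...,1]>a)&(L[...,1]<b); print(a,k.sum(),np.median(z[k]),L[k].mean(0))
k=(np.hypot(L[...,0],L[...,1]-.091)<.012)&(z>.121)&(z<.135); print('kn',np.median(z[k]),rect(L[k]))
b=np.hypot(C[...,0]-.439,C[...,1]+.19)<.02; print('block top',np.median(z[b]),o['tcp_pos'],o['clock'])
cv2.imwrite('pics/w10.png',p[:,:,::-1])
E
```

```text
rail gate frame (array([ 1.1573, -5.1429]), (22.410383224487305, 151.8642120361328), 5.962977886199951) [0.1305 0.1348 0.1386]
-0.075 129 0.13127523936908686 [ 0.0083 -0.0634]
0.05 266 0.1376170531349817 [0.0002 0.0606]
kn 0.12609317037405135 (array([-0.0388, 88.1497]), (19.431310653686523, 19.9145565032959), 46.56585693359375)
block top 0.03799297851218397 [ 0.5471 -0.2197  0.2785] 23.775
```

View pics/w10.png

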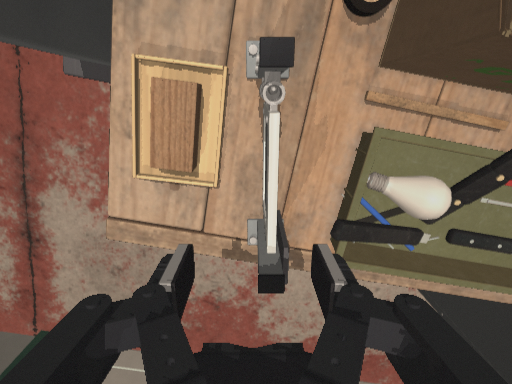

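The leaf hangs in line with the posts, with its knuckle at (273,93) and its free end against the stop at (270,250). The offcut lies flat in the tray at (176,125). One check that it's at rest, then hand in.

Call:
arm_command(
  plan="0 0 0 0;0 0 0 0;0 0 0 0;0 0 0 0;0 0 0 0;0 0 0 0;0 0 0 0;0 0 0 0",
)

```text
clock: 24.82
tcp_pos: [0.5471, -0.2197, 0.2778]
orientation: [2.009, 2.415, -0.0]
contact_force: [-1.0, -1.0, -0.4]
grip_width: 0.0642
gripper_force: 0.0
```

```bash
python3 - <<'E'
from h import *
p,d,o=grab('wrist','w11.png'); C=cloud('wrist',d,o)
g=np.radians(10.46); ex=np.array([np.cos(g),np.sin(g)]); ey=np.array([-ex[1],ex[0]]); G=np.array([.5663,-.2163])
L=np.stack([(C[...,:2]-G)@ex,(C[...,:2]-G)@ey],-1); z=C[...,2]
q=(abs(L[...,0])<.06)&(abs(L[...,1])<.08)&(z>.127)&(z<.15)
for a,b in [(-.075,-.05),(.05,.075)]:
    k=q&(L[...,1]>a)&(L[...,1]<b); print(a,k.sum(),np.median(z[k]),L[k].mean(0))
k=(np.hypot(L[...,0],L[...,1]-.091)<.012)&(z>.121)&(z<.135); print('kn',np.median(z[k]))
if abs(L[q&(L[...,1]<-.05)].mean(0)[0])<.02: print(ticket.hand_in())
E
```

```text
-0.075 266 0.12993896058539048 [ 0.0049 -0.064 ]
0.05 266 0.1374505786166961 [0.0001 0.0607]
kn 0.12611603709073466
the job is handed in; nothing more can be done
None
```

The job is handed in at about 25 s: the offcut lies flat in the tray, and the leaf hangs shut with both knuckles on their pins, sagging about 8 mm at the free end from pin play; the last view read its top rail about 5 mm off line at the free end, and I got no verdict back.

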